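# Nested tub into the bench rack

## Robot

A 6-joint arm with a two-finger parallel gripper is mounted at the origin on the work surface. World frame = base frame: x ahead of the robot, y to its left, z up, the work surface at z = 0. Lengths are in m, angles in rad, forces in N, time in s.
With the tool pointing down it reaches from about 0.275 to 0.85 m from the base axis. Payload 19 kg.
Tool frame: the origin (TCP) lies at the very end of the fingers, on their centre line; the grasp point (between the pads) lies bot.grasp_offset behind it (bot.grasp_offset is the distance from the TCP to the grasp point, in m); y points along the fingers, z is the direction in which the jaws open and shut, and the axes are right-handed (so a half turn about y gives the same grasp; the last joint's range is limited). The gripper opens to 85 mm and grips with 20 to 120 N. Pads are 22 mm wide; open, the fingers measure 114 mm over their backs; the gripper's body (76 mm by 85 mm) begins 54 mm behind the grasp point. The pads swing forward as they close: fully open they stand 13 mm farther back than shut.
Start: joints at [1.182, 0.15, 1.437, -0, 1.554, -0.134], TCP at [0.145, 0.556, 0.231] pointing down, gripper open.
Joint ranges: [-2.8, 2.8], [-0.68, 2.1], [0.12, 2.68], [-1.39, 4.53], [0.16, 2.79], [-2.81, 2.81]. Speed limits (rad/s): [1.89, 1.89, 2.22, 3.01, 3.01, 3.01].

## Interface

Orientations are given as a unit quaternion [x, y, z, w].
In Python, from plant import bot gives the robot as it stands. The module is installed in compiled form; this text tells all that it offers.
- The arm moves only by the shell command python3 -m inch 'ROWS'. ROWS is JSON, a list of rows, each an object with "travel": the shift along the tool's x, y, z in m, a list of three; "angular": the turn, a rotation vector about the tool's x, y, z in rad, a list of three; "grip": the finger opening in m, from 0 to 0.0854. A call has 1 to 5 rows; each row shifts and turns the pose as measured when the row begins, along the tool's axes as they then stand; what a row does not reach is not made up. A row lasts 1/8 s, in which the tool goes at most 62.5 mm and 10.7 degrees, less where a joint would pass 70% of its speed; a pose out of reach is approached as far as the arm can. A call with a gripper value outside its range is refused whole. The fingers move at their own pace and stop on an object; the grip force is fixed at half the most. Time passes only in rows, so rows that do not move let the fingers close. It gives the time, the measured TCP pose, the force and the opening at its end, in the units of the state.
- bot.get_state(): the state, without advancing time (a new reading comes with each control period).
- bot.snapshot(name): name is "scene" or "top" or "wrist"; returns a dict with "image" (384x512x3 uint8, blue, green, red), "fx", "fy", "cx", "cy" (pixels), "position" and "attitude" of the camera in the world; the wrist camera has in their place "tool_from_camera" (4x4, takes a point from camera to tool coordinates, whose origin is the TCP and whose axes are the tool frame's). Camera axes: x right, y down, z forward; pixel columns grow to the right and rows downward; lengths in m; the calibration is good to about 2 mm. The wrist camera is an equidistant fisheye: a pixel r from the principal point sees the ray r / f radians off the axis. A picture is of the moment at which its call begins: read the wrist's pose just before it. There is no depth.
- bot.finish_job(): hands the job in, once; it reports no verdict.
The state is a dict: "t": time; "joint_pos": joint angles; "joint_vel": joint speeds; "effort": joint torques, N m; "tool_pos": TCP position; "ee_rot": TCP orientation; "wrist_force": force on the tool from outside, world axes, zero at the start; "moment": the same for the moment, N m; "opening": opening from 0.0 (shut) to 1.0 (fully open).
Only numpy, scipy, OpenCV 4.12 (cv2) and the standard library are available. Lean on these libraries where they do the work, as an engineer would, in place of code of your own. Each camera call takes 0.05 s, during which the arm holds its last target. There are 200 camera calls.

## Task

Lift only the top tub off the nested stack, leaving the other two in the holder, and stand it on the clear bench to change grip: the holder lets you take it only by its sides, while the rack's dividers leave no room for fingers there, so it has to go in by an end lip. Then lower it into the rack's empty bay so that it stands flat on the bay floor, and let go. Never let it drop, and leave the filled tubs, the meter and the screwdriver alone.

Things in the scene. Friction and masses are not known exactly. Their poses are not given: they have to be found in the camera images.
- top_tub_mid (a point): Top tub of the nested stack: grey rigid plastic, open-topped and empty, 124 mm long (x) and 68 mm wide (y) over the rim, 52 mm tall, base 90 x 42 mm, walls 2.2 mm, 60 to 120 g; both ends alike. Point: its centre, 26 mm above the underside; z up. Long sides: rim with upright faces, 4 mm thick, 9 mm deep from the top edge. Short ends: pull lip 8 mm thick, 12 mm deep, its middle 58 mm from the centre.
- top_tub: The same tub, origin at the centre of its underside. Inside, at the middle of each end wall, a stacking lug 15 mm high and 20 mm wide stands 8 mm inwards.
- next_tub_mid (a point): The second tub, an equal one, in which the top tub is nested; point and axes alike. Its top edge is 15 mm below the top tub's, so fingers that reach more than 15 mm below the top edge of the stack close on this tub's rim too. The nested walls have about 1 mm of play and may rub.
- bottom_tub_mid (a point): The lowest tub of the stack, an equal one, standing on the holder's floor; point and axes as for the top tub.
- holder: Fixed aluminium stack holder, origin on the bench at its centre, x along the tubs in it. Floor 4 mm thick, 139 x 72 mm. At each short end an upright plate 56 mm wide, 115 mm tall, 4.5 mm from the tubs' ends and taller than the stack (86 mm), so fingers cannot get at the end lips there. The long sides are open above a 12 mm kerb.
- rack: Fixed white rack, 154 (x) x 274 mm (y), origin on the bench at its centre, x to its back. Three bays, centres at y = -88, 0, +88 mm, each 134 mm deep, 78 mm wide inside. Floor 12 mm above the bench. Dividers, sides and back 10 mm thick, 80 mm high: 16 mm above the rim of a tub in a bay. The front lip is only 30 mm high, so fingers reach a tub's end lip there.
- empty_bay (a point): Centre of the floor of the one empty bay (its dark liner shows), 12 mm above the bench; x points to the back of the rack, along the bay. May be any of the three.
- relay_tub_mid (a point): A tub of the same shape filled with blue relays, standing in another bay; point and axes as for the top tub. Leave it alone.
- terminal_tub_mid (a point): A tub of the same shape filled with white terminal blocks, standing in the third bay; point and axes as for the top tub. Leave it alone.
- meter: Orange and black hand multimeter lying on the bench beyond the work, 150 (x) x 80 mm (y), 47 mm high over its dial; origin at the centre of its underside. Leave it alone. Between it, the holder and the rack the bench is clear: at x = 0.52 m, y = -0.05 m there is always room for a tub with fingers beside it.
- screwdriver: Screwdriver lying on the bench to the right of the stack holder (-y), handle towards its own -x; origin at its underside. Leave it alone.
Not all that is in view belongs to the job. What is shaped like the top_tub but turquoise or yellow is not meant.

How it is judged:
On the way, in this order (a step that is already met when the one before it is completed fails the run):
1. the top tub is lifted clear of the stack and the next tub has stayed in it (height (world z) of top_tub_mid above 0.105 m and distance of next_tub_mid from where it was at the start of the episode below 0.012 m), for 0.1 s.
2. the tub stands upright on the bench by itself, let go (height (world z) of top_tub_mid below 0.031 m and angle between top_tub_mid's own z axis and vertical below 0.1 rad and linear speed of top_tub below 0.02 m/s and contact force between the fingers and top_tub below 0.1 N), for 0.2 s.
At the end, for the whole second after the job is handed in: Tub flat, released and still in the empty bay: centre within 12 mm of the bay centre each way, in line within 0.15 rad, tilt under 0.06 rad, underside within 4 mm of the bay floor. Other two stack tubs within 8 mm of their start, filled tubs within 12 mm, meter and screwdriver within 20 mm (x of top_tub_mid in the frame of empty_bay between -0.012 and 0.012 m and y of top_tub_mid in the frame of empty_bay between -0.012 and 0.012 m and z of top_tub_mid in the frame of empty_bay between 0.022 and 0.03 m and angle between top_tub_mid's own z axis and vertical below 0.06 rad and angle between the x axis of top_tub_mid and the x axis of empty_bay, either way round below 0.15 rad and linear speed of top_tub below 0.02 m/s and contact force between the fingers and top_tub below 0.1 N and distance of each of next_tub_mid, bottom_tub_mid from where it was at the start of the episode below 0.008 m and distance of each of meter, screwdriver from where it was at the start of the episode below 0.02 m and distance of each of relay_tub_mid, terminal_tub_mid from where it was at the start of the episode below 0.012 m); the robot touches nothing.
It fails at once if the next tub is dragged up out of its place by more than 12 mm (distance of next_tub_mid from where it was at the start of the episode above 0.012 m).
It fails at once if the tub is dropped: it moves faster than 0.4 m/s with no finger on it (linear speed of top_tub above 0.4 m/s and contact force between the fingers and top_tub below 0.1 N).
It fails at once if a filled tub is moved more than 12 mm (distance of any of relay_tub_mid, terminal_tub_mid from where it was at the start of the episode above 0.012 m).
It fails at once if the meter or the screwdriver is moved more than 20 mm (distance of any of meter, screwdriver from where it was at the start of the episode above 0.02 m).
It also fails if it takes over 58 s, if anything falls off the work surface, if the arm or the gripper's body presses on something with over 40 N, if the wrist force passes 120 N, or if a joint passes its speed limit or range.

## Working session

There is one attempt and no reset: what is moved stays moved. The work goes in short steps, Python scripts to look and compute and a shell command to move; the robot and the scene stay as the last step left them, time stands still between calls to the robot, and variables do not carry over. Pictures are saved under pics/ and viewed, about 8 in all and at most 12, crops included, and the job is handed in when it is done.

```bash
mkdir -p pics; cat > h.py <<'E'
import numpy as np, cv2
from scipy.spatial.transform import Rotation as R
from plant import bot
def ray_plane(s,u,v,z):
    d=np.array([(u-s['cx'])/s['fx'],(v-s['cy'])/s['fy'],1.])
    a=np.array(s['attitude'],float)
    M=R.from_quat(a).as_matrix() if a.size==4 else a.reshape(3,3)
    d=M@d; p=np.array(s['position']); return p+d*(z-p[2])/d[2]
def proj(s,P):
    M=R.from_quat(s['attitude']).as_matrix(); q=M.T@(np.array(P)-s['position'])
    return s['cx']+s['fx']*q[0]/q[2], s['cy']+s['fy']*q[1]/q[2]
def pose():
    st=bot.get_state(); return st,np.array(st['tool_pos']),R.from_quat(st['ee_rot']).as_matrix()
def wrist_plane(s,p,M,u,v,z):
    f=s['fx']; x,y=(u-s['cx'])/s['fx'],(v-s['cy'])/s['fy']; th=np.hypot(x,y)
    d=np.array([x/th*np.sin(th),y/th*np.sin(th),np.cos(th)]) if th>0 else np.array([0,0,1.])
    T=np.array(s['tool_from_camera']); o=M@T[:3,3]+p; d=M@T[:3,:3]@d
    return o+d*(z-o[2])/d[2]
E
python3 - <<'E'
from h import *
import pickle
for n in ("top","scene"):
    s=bot.snapshot(n); pickle.dump(s,open(n+'.pkl','wb')); print(n,s['fx'],s['cx'],s['cy'],s['position'],s['attitude'])
    cv2.imwrite(f'pics/{n}.png',cv2.resize(s['image'],(800,600),interpolation=cv2.INTER_CUBIC))
st,p,M=pose(); print(st); print(M); print(bot.grasp_offset)
E
```

```text
top 452.5382493698478 250.8398017423587 204.33983050637556 [ 0.40187652 -0.06902635  1.27521231] [-0.69879215  0.71298496 -0.03893526  0.042732  ]
scene 354.0092473117251 258.81141264495636 195.9745046174895 [1.11307235 0.02976155 0.78440458] [ 0.61470292  0.714429   -0.2506915  -0.22110021]
{'t': 0.1, 'joint_pos': array([ 1.18200551e+00,  1.50946462e-01,  1.43795566e+00, -2.39162121e-05,
        1.55382011e+00, -1.33972027e-01]), 'joint_vel': array([-0.00023519,  0.0009197 , -0.00118305, -0.00062385,  0.00091443,
        0.00019185]), 'effort': array([ 4.30088636e-03, -7.14368463e+01, -5.71797574e+01, -4.63934759e-05,
        7.18394236e-03,  3.93729363e-05]), 'tool_pos': array([0.14486415, 0.55621676, 0.23073551]), 'ee_rot': array([ 0.70176315, -0.08994337,  0.0897533 , -0.70098718]), 'wrist_force': array([ 0.20563001,  0.23958259, -0.68091337]), 'moment': array([ 0.02196755,  0.0034113 , -0.07011315]), 'opening': 0.9972109773265112}
[[ 9.67709069e-01 -4.06058521e-04  2.52069421e-01]
 [-2.52069716e-01 -1.05433463e-03  9.67708503e-01]
 [-1.27180764e-04 -9.99999362e-01 -1.12264424e-03]]
0.0187
```

View pics/top.png

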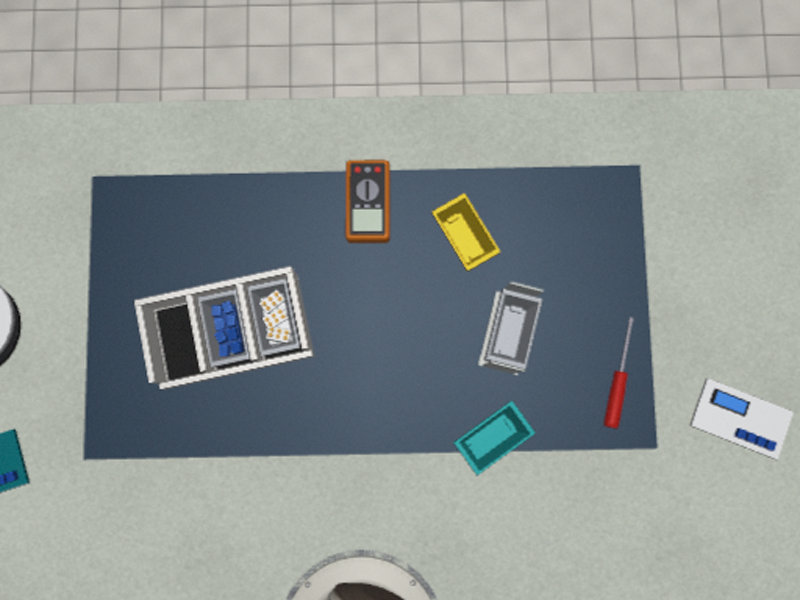

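View pics/scene.png

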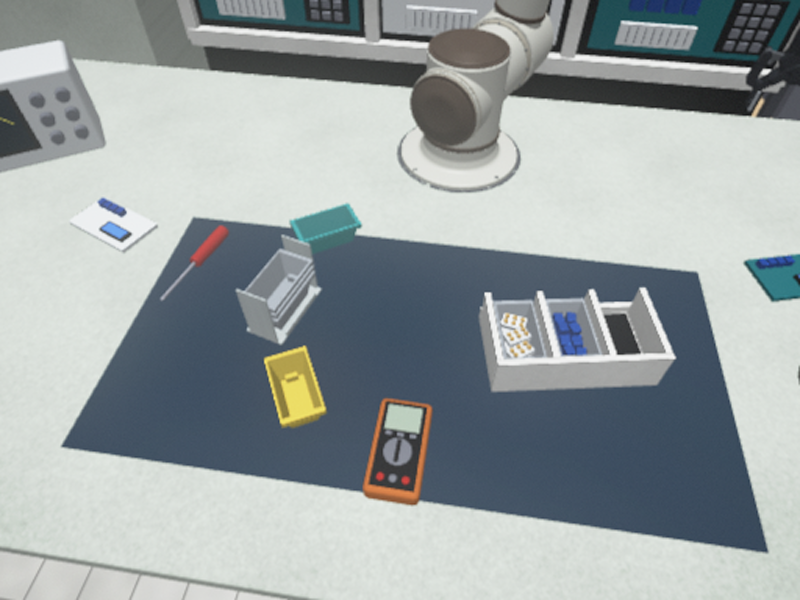

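The top view shows the grey stack in its holder at about (512,330), the rack at (222,328) with its empty bay on the left at (180,340), the meter at (367,200) and the screwdriver at (618,375). The turquoise (495,437) and yellow (466,232) tubs are distractors. I'll confirm with an enlarged crop of the grey stack and the rack.

```bash
python3 - <<'E'
from h import *
import pickle
s=pickle.load(open('top.pkl','rb'));im=s['image']
a=im[165:255,80:205]; b=im[175:245,300:355]
A=cv2.resize(a,None,fx=4,fy=4,interpolation=cv2.INTER_CUBIC); B=cv2.resize(b,None,fx=5,fy=5,interpolation=cv2.INTER_CUBIC)
C=np.zeros((360,780,3),np.uint8);C[:360,:500]=A;C[:350,505:780]=B
cv2.imwrite('pics/c1.png',C)
E
```

```text
(no output)
```

View pics/c1.png

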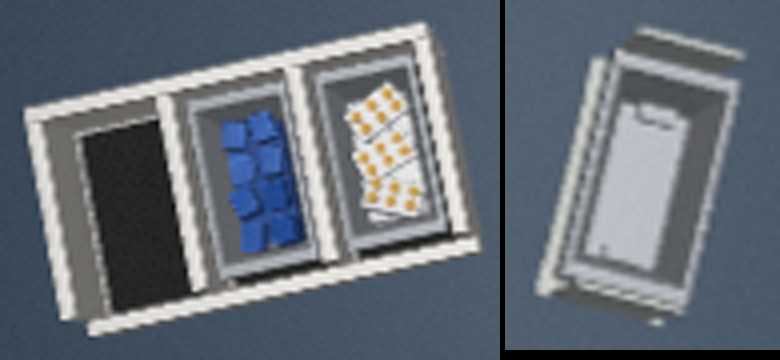

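```bash
python3 - <<'E'
from h import *
import pickle
s=pickle.load(open('top.pkl','rb'))
B=lambda x,y,z: ray_plane(s,300+(x-505)/5,175+y/5,z)
A=lambda x,y,z: ray_plane(s,80+x/4,165+y/4,z)
c=[B(*p,.086) for p in [(617,50),(740,82),(688,308),(563,275)]]
for q in c: print(q)
m=np.mean(c,0); print('stack',m, 'len',np.linalg.norm(c[0]-c[3]),np.linalg.norm(c[1]-c[2]),'wid',np.linalg.norm(c[0]-c[1]))
d=c[0]+c[1]-c[2]-c[3]; print('yaw',np.arctan2(d[1],d[0]))
# rack
bl,br=A(24,110,.08),A(428,24,.08); fl,fr=A(88,333,.03),A(482,248,.03)
print('rack',bl,br,fl,fr,np.linalg.norm(bl-br),np.linalg.norm(fl-fr))
yb=bl-br; yf=fl-fr; print(np.arctan2(-yb[0],yb[1]),np.arctan2(-yf[0],yf[1]))
y=(yb/np.linalg.norm(yb)+yf/np.linalg.norm(yf));y[2]=0;y/=np.linalg.norm(y);x=np.array([y[1],-y[0],0])
c0=(bl+br+fl+fr)/4; print('c',c0,'depth',x@((bl+br)/2-(fl+fr)/2), 'bay',c0+.088*y)
for n,(u,v) in dict(yel=(466,232),tur=(495,437),meter=(367,200),drv=(618,375)).items(): print(n,ray_plane(s,u*.64,v*.64,.02))
st,p,M=pose()
w=bot.snapshot('wrist'); print(w['fx'],w['cx'],w['cy'],w['tool_from_camera'])
E
```

```text
[ 0.58778222 -0.2550426   0.086     ]
[ 0.56927622 -0.31951707  0.086     ]
[ 0.45027917 -0.28702044  0.086     ]
[ 0.46888523 -0.2221827   0.086     ]
stack [ 0.51905571 -0.2709407   0.086     ] len 0.12335422942417341 0.12335448610210882 wid 0.06707778533192513
yaw -0.26811475479708446
rack [0.5815576  0.37600104 0.08      ] [0.63425999 0.10558615 0.08      ] [0.43352247 0.34714551 0.03      ] [0.48645898 0.07619751 0.03      ] 0.27550273403048026 0.2760708110108432
0.192481702786694 0.19294466320458234
c [0.53394976 0.22623255 0.055     ] depth 0.15075738270206504 bay [0.51709577 0.31260351 0.055     ]
yel [ 0.70405816 -0.20102175  0.02      ]
tur [ 0.33640038 -0.24011495  0.02      ]
meter [ 0.76746323 -0.02257905  0.02      ]
drv [ 0.44034466 -0.46119816  0.02      ]
297.3186396354542 255.4451645910343 197.519102086449 [[ 4.77039697e-04  9.53289314e-01  3.02058366e-01 -7.70220620e-02]
 [-4.17068915e-04 -3.02058185e-01  9.53289399e-01 -1.43289501e-01]
 [ 9.99999799e-01 -5.80736042e-04  2.53493595e-04 -2.70096344e-04]
 [ 0.00000000e+00  0.00000000e+00  0.00000000e+00  1.00000000e+00]]
```

The crop shows the grey stack, rim corners at about (617,50), (740,82), (688,308) and (563,275), and the rack with the black liner of the empty bay at (140,215). Both measure out to the given sizes. The stack is at (0.519,-0.271) with yaw -0.268, and the bay is at (0.517,0.313) with yaw 0.193. I'm moving above the stack.

```bash
python3 -m inch '[{"travel":[0.038,0,-0.047],"angular":[0,0.013,0],"grip":0.0854},{"travel":[0.038,0,-0.047],"angular":[0,0,0],"grip":0.0854},{"travel":[0.038,0,-0.047],"angular":[0,0,0],"grip":0.0854},{"travel":[0.038,0,-0.047],"angular":[0,0,0],"grip":0.0854},{"travel":[0.038,0,-0.047],"angular":[0,0,0],"grip":0.0854}]'
python3 -m inch '[{"travel":[0.038,0,-0.047],"angular":[0,0,0],"grip":0.0854},{"travel":[0.038,0,-0.047],"angular":[0,0,0],"grip":0.0854},{"travel":[0.038,0,-0.047],"angular":[0,0,0],"grip":0.0854},{"travel":[0.038,0,-0.047],"angular":[0,0,0],"grip":0.0854},{"travel":[0.038,0,-0.047],"angular":[0,0,0],"grip":0.0854}]'
python3 - <<'E'
from h import *
st,p,M=pose(); d=np.array([.519,-.271,.16])-p; print(p,'move',M.T@d,'q',st['joint_pos']); print('zyaw',np.arctan2(M[1,2],M[0,2]))
E
```

```text
t: 0.78
tool_pos: [0.2677, 0.2742, 0.2289]
ee_rot: [0.702, -0.093, 0.092, -0.7]
wrist_force: [1.7, -0.5, 0.4]
opening: 1.0
t: 1.4
tool_pos: [0.3892, -0.0041, 0.2304]
ee_rot: [0.702, -0.091, 0.093, -0.7]
wrist_force: [0.5, 1.5, 0.0]
opening: 1.005
[ 0.38922464 -0.00410109  0.23044628] move [ 0.19404444  0.07154176 -0.22420501] q [-0.20718317 -0.25120683  1.82152156 -0.00232022  1.56824377 -1.51690665]
zyaw 1.3097224824219904
```

```bash
python3 -m inch '[{"travel":[0.04,0,-0.046],"angular":[0,0.007,0],"grip":0.0854},{"travel":[0.04,0,-0.046],"angular":[0,0,0],"grip":0.0854},{"travel":[0.04,0,-0.046],"angular":[0,0,0],"grip":0.0854},{"travel":[0.04,0,-0.046],"angular":[0,0,0],"grip":0.0854},{"travel":[0.034,0.03,-0.04],"angular":[0,0,0],"grip":0.0854}]'
python3 -m inch '[{"travel":[0,0.04,0],"angular":[0,0,0],"grip":0.0854},{"travel":[0,0,0],"angular":[0,0,0],"grip":0.0854}]'
python3 - <<'E'
from h import *
st,p,M=pose(); w=bot.snapshot('wrist'); d=np.array([.519,-.271,.16])-p; print(p,'move',M.T@d,'zyaw',np.arctan2(M[1,2],M[0,2]))
im=cv2.resize(w['image'],(800,600),interpolation=cv2.INTER_CUBIC)
def wp(P):
    T=np.array(w['tool_from_camera']); q=T[:3,:3].T@(np.array(P)-T[:3,3]); th=np.arctan2(np.hypot(q[0],q[1]),q[2]); h=np.hypot(q[0],q[1])
    return w['cx']+w['fx']*th*q[0]/h, w['cy']+w['fy']*th*q[1]/h
for y in (0,-.013,-.0187):
  for z in (.0427,-.0427): print(y,z,np.array(wp([0,y,z]))/.64)
# expected rim corners
c=np.array([.519,-.271,.086]);a=-.268
for sx,sy in((62,34),(62,-34),(-62,-34),(-62,34)):
  P=c+np.array([np.cos(a)*sx-np.sin(a)*sy,np.sin(a)*sx+np.cos(a)*sy,0])/1000
  q=np.array(wp(M.T@(P-p)))/.64; print(q); cv2.circle(im,tuple(int(v) for v in q),4,(0,0,255),1)
cv2.imwrite('pics/w1.png',im)
E
```

```text
t: 2.02
tool_pos: [0.5189, -0.281, 0.2027]
ee_rot: [0.702, -0.093, 0.098, -0.699]
wrist_force: [0.4, 0.3, 0.4]
opening: 1.004
t: 2.28
tool_pos: [0.5186, -0.284, 0.1581]
ee_rot: [0.701, -0.096, 0.098, -0.7]
wrist_force: [-0.7, 0.6, 0.6]
opening: 1.001
[ 0.51862335 -0.28395817  0.15812399] move [-0.00314732 -0.00189851  0.01257241] zyaw 1.2961287610481311
0 0.0427 [519.71076005 393.17482984]
0 -0.0427 [279.84838938 393.36429828]
-0.013 0.0427 [528.66523643 411.28514937]
-0.013 -0.0427 [271.01199384 411.50422101]
-0.0187 0.0427 [532.96332614 420.0503411 ]
-0.0187 -0.0427 [266.77004264 420.28493251]
[485.42276737 425.36197039]
[361.09260581 427.14332878]
[352.31143477 192.1658717 ]
[498.75183286 192.52517508]
```

View pics/w1.png

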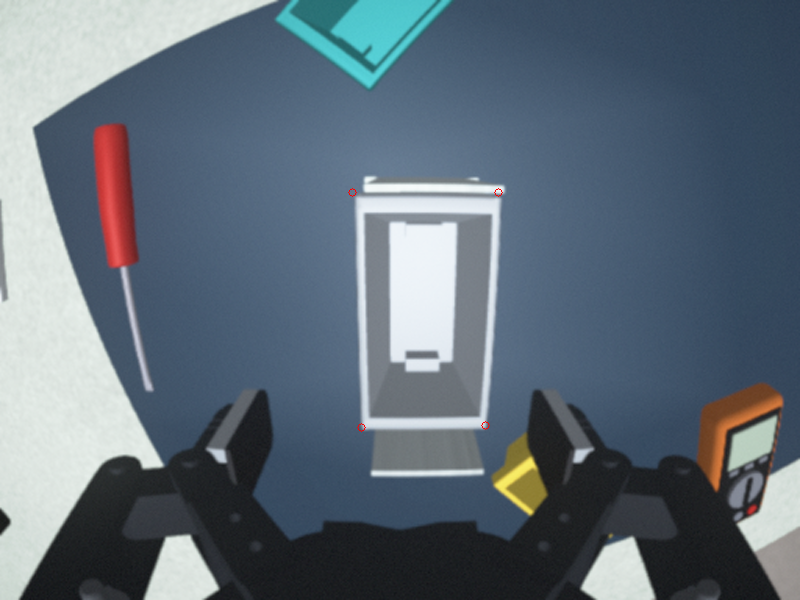

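The red predicted corners fall on the rim of the grey stack within 3-4 px, so the stack pose is confirmed. The fingertip inner corners are at about (268,392) and (533,392). Next I check where the tips really are along the tool axis.

```bash
python3 - <<'E'
from h import *
w=bot.snapshot('wrist')
T=np.array(w['tool_from_camera'])
def wp(P):
    q=T[:3,:3].T@(np.array(P)-T[:3,3]); h=np.hypot(q[0],q[1]); th=np.arctan2(h,q[2])
    return np.array([w['cx']+w['fx']*th*q[0]/h, w['cy']+w['fy']*th*q[1]/h])/.64
for x in(-.011,.011):
  for y in (0.,-.013,-.03,-.0427): print(x,y,wp([x,y,.0427]).round(0),wp([x,y,-.0427]).round(0))
cv2.imwrite('pics/w2.png',cv2.resize(w['image'][230:320,120:400],None,fx=2.8,fy=2.8,interpolation=cv2.INTER_CUBIC))
E
```

```text
-0.011 0.0 [523. 365.] [277. 365.]
-0.011 -0.013 [533. 382.] [267. 382.]
-0.011 -0.03 [547. 408.] [253. 408.]
-0.011 -0.0427 [560. 431.] [240. 431.]
0.011 0.0 [516. 420.] [283. 420.]
0.011 -0.013 [525. 439.] [275. 439.]
0.011 -0.03 [537. 468.] [263. 468.]
0.011 -0.0427 [548. 494.] [252. 494.]
```

View pics/w2.png

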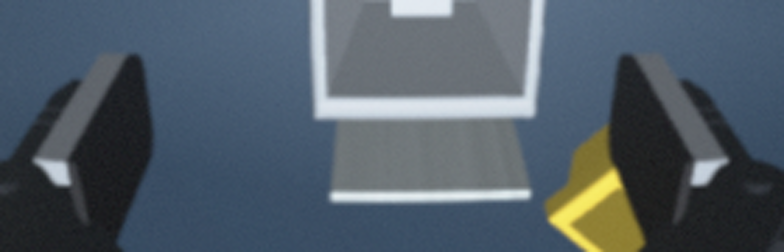

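The tips sit 13 mm behind the TCP when open, so about 7 mm behind it when closed on 68 mm. I will aim for TCP z ≈ 0.069, which puts the tips 10 mm below the rim. Centre first, then descend.

```bash
python3 -m inch '[{"travel":[-0.003,0,0.0136],"angular":[0,-0.007,0],"grip":0.0854},{"travel":[0,0,0],"angular":[0,0,0],"grip":0.0854},{"travel":[0,0.03,0],"angular":[0,0,0],"grip":0.0854},{"travel":[0,0.02,0],"angular":[0,0,0],"grip":0.0854},{"travel":[0,0,0],"angular":[0,0,0],"grip":0.0854}]'
python3 - <<'E'
from h import *
st,p,M=pose(); d=np.array([.5193,-.270,.069])-p; print(p,'move',M.T@d,'zyaw',np.arctan2(M[1,2],M[0,2]),'tilt',M[2])
E
```

```text
t: 3.0
tool_pos: [0.5235, -0.2684, 0.1185]
ee_rot: [0.704, -0.087, 0.099, -0.698]
wrist_force: [-1.3, -1.0, 0.2]
opening: 0.999
[ 0.52346037 -0.26843809  0.11850948] move [-0.00450641  0.04945262 -0.00225127] zyaw 1.3079273378876735 tilt [ 0.01807905 -0.99981325 -0.00682712]
```

```bash
python3 -m inch '[{"travel":[-0.0045,0.01,-0.002],"angular":[0.0068,0.005,0.018],"grip":0.0854},{"travel":[0,0,0],"angular":[0,0,0],"grip":0.0854},{"travel":[0,0.012,0],"angular":[0,0,0],"grip":0.0854},{"travel":[0,0.012,0],"angular":[0,0,0],"grip":0.0854},{"travel":[0,0,0],"angular":[0,0,0],"grip":0.0854}]'
cat >> h.py <<'E'
def fix(target,zyaw):
    st,p,M=pose(); d=M.T@(np.array(target)-p)
    z=np.array([np.cos(zyaw),np.sin(zyaw),0]); y=np.array([0,0,-1.]); G=np.column_stack([np.cross(y,z),y,z])
    r=R.from_matrix(M.T@G).as_rotvec()
    print('p',p.round(4),'travel',d.round(4),'ang',r.round(4),'F',st['wrist_force'].round(1),'open',round(st['opening'],3),'t',st['t'])
E
python3 -c "
from h import *
fix([.5193,-.270,.069],1.303)"
```

```text
t: 3.62
tool_pos: [0.5192, -0.2697, 0.0848]
ee_rot: [0.701, -0.094, 0.095, -0.7]
wrist_force: [-0.0, 0.2, 0.3]
opening: 0.999
p [ 0.5192 -0.2697  0.0848] travel [ 0.0002  0.0158 -0.0003] ang [0.0006 0.0001 0.0017] F [-0.   0.2  0.3] open 0.999 t 3.625
```

```bash
python3 -m inch '[{"travel":[0,0.008,0],"angular":[0,0,0],"grip":0.0854},{"travel":[0,0.0075,0],"angular":[0,0,0],"grip":0.0854},{"travel":[0,0,0],"angular":[0,0,0],"grip":0.0854},{"travel":[0,0,0],"angular":[0,0,0],"grip":0.05},{"travel":[0,0,0],"angular":[0,0,0],"grip":0.05}]'
python3 -m inch '[{"travel":[0,0,0],"angular":[0,0,0],"grip":0.05},{"travel":[0,0,0],"angular":[0,0,0],"grip":0.05},{"travel":[0,0,0],"angular":[0,0,0],"grip":0.05}]'
python3 - <<'E'
from h import *
fix([.5193,-.270,.069],1.303)
w=bot.snapshot('wrist'); cv2.imwrite('pics/w3.png',cv2.resize(w['image'][90:320,120:400],None,fx=2.6,fy=2.6,interpolation=cv2.INTER_CUBIC))
E
```

```text
t: 4.25
tool_pos: [0.5195, -0.2698, 0.0689]
ee_rot: [0.701, -0.094, 0.095, -0.7]
wrist_force: [-0.2, 1.3, 3.3]
opening: 0.775
t: 4.62
tool_pos: [0.5196, -0.2699, 0.0691]
ee_rot: [0.701, -0.093, 0.095, -0.7]
wrist_force: [0.1, 0.5, -0.7]
opening: 0.776
p [ 0.5196 -0.2699  0.0691] travel [-0.0003  0.0001 -0.0002] ang [0.001  0.0001 0.003 ] F [ 0.1  0.5 -0.7] open 0.776 t 4.625
```

View pics/w3.png

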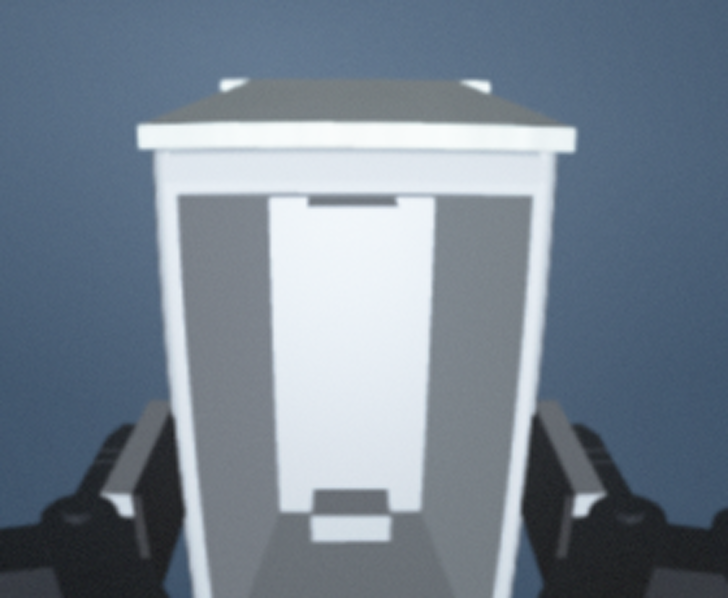

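The fingers have closed on the rim at the middle of the long sides (0.776 × 85 ≈ 66 mm), with both pads high on the rim. I'll lift gently.

```bash
python3 -m inch '[{"travel":[0,-0.004,0],"angular":[0,0,0],"grip":0.05},{"travel":[0,-0.006,0],"angular":[0,0,0],"grip":0.05},{"travel":[0,-0.006,0],"angular":[0,0,0],"grip":0.05},{"travel":[0,-0.006,0],"angular":[0,0,0],"grip":0.05},{"travel":[0,0,0],"angular":[0,0,0],"grip":0.05}]'
python3 - <<'E'
from h import *
fix([.5193,-.270,.069],1.303)
s=bot.snapshot('scene'); cv2.imwrite('pics/s2.png',cv2.resize(s['image'][130:240,130:260],None,fx=5,fy=5,interpolation=cv2.INTER_CUBIC))
E
```

```text
t: 5.3
tool_pos: [0.5197, -0.2699, 0.0932]
ee_rot: [0.701, -0.093, 0.096, -0.7]
wrist_force: [-0.5, 0.4, -0.1]
opening: 0.775
p [ 0.5197 -0.2699  0.0932] travel [-0.0005  0.0242 -0.0001] ang [0.0013 0.0001 0.0036] F [-0.5  0.4 -0.1] open 0.775 t 5.3
```

View pics/s2.png

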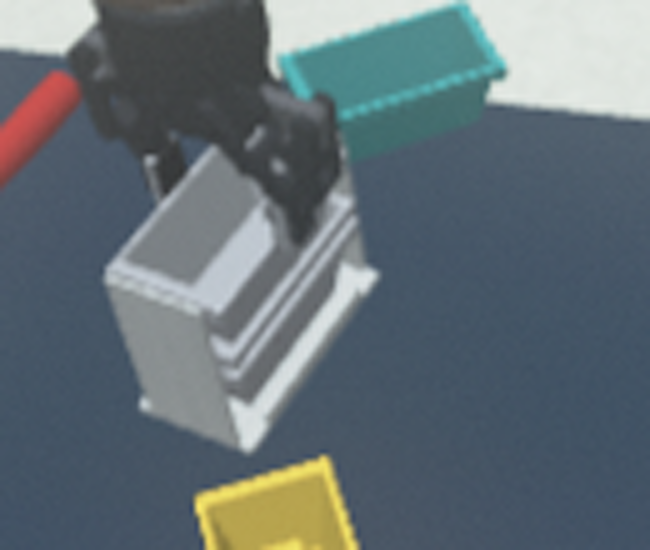

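The picture shows the tub lifted 24 mm, with the two remaining rims still low in the holder, about 15 mm apart. I'll go on up past the plates, turn the tub to the rack's heading and carry it to the clear spot.

```bash
python3 -m inch '[{"travel":[0,-0.015,0],"angular":[0,0,0],"grip":0.05},{"travel":[0,-0.02,0],"angular":[0,0,0],"grip":0.05},{"travel":[0,-0.02,0],"angular":[0,0,0],"grip":0.05},{"travel":[0,-0.02,0],"angular":[0,0,0],"grip":0.05},{"travel":[0,-0.01,0],"angular":[0,0,0],"grip":0.05}]'
python3 -m inch '[{"travel":[0,0,0],"angular":[0,0,0],"grip":0.05},{"travel":[0,0,0],"angular":[0,-0.1,0],"grip":0.05},{"travel":[0,0,0],"angular":[0,-0.12,0],"grip":0.05},{"travel":[0,0,0],"angular":[0,-0.12,0],"grip":0.05},{"travel":[0,0,0],"angular":[0,-0.1,0],"grip":0.05}]'
python3 -c "
from h import *
fix([.52,-.05,.175],1.764)"
```

```text
t: 5.98
tool_pos: [0.5191, -0.2695, 0.1829]
ee_rot: [0.701, -0.093, 0.095, -0.7]
wrist_force: [0.9, 0.3, -1.5]
opening: 0.776
t: 6.6
tool_pos: [0.5184, -0.269, 0.1807]
ee_rot: [-0.704, -0.065, 0.065, 0.704]
wrist_force: [0.2, -0.5, -0.8]
opening: 0.776
p [ 0.5184 -0.269   0.1807] travel [0.0419 0.0057 0.215 ] ang [-0.0001 -0.0079 -0.    ] F [ 0.2 -0.5 -0.8] open 0.776 t 6.6
```

```bash
python3 -m inch '[{"travel":[0.004,0,0.02],"angular":[0,0,0],"grip":0.05},{"travel":[0.008,0,0.04],"angular":[0,-0.008,0],"grip":0.05},{"travel":[0.008,0,0.04],"angular":[0,0,0],"grip":0.05},{"travel":[0.008,0,0.04],"angular":[0,0,0],"grip":0.05},{"travel":[0.008,0,0.04],"angular":[0,0,0],"grip":0.05}]'
python3 -m inch '[{"travel":[0.005,0,0.025],"angular":[0,0,0],"grip":0.05},{"travel":[0.001,0,0.01],"angular":[0,0,0],"grip":0.05},{"travel":[0,0.02,0],"angular":[0,0,0],"grip":0.05},{"travel":[0,0.035,0],"angular":[0,0,0],"grip":0.05},{"travel":[0,0.02,0],"angular":[0,0,0],"grip":0.05}]'
python3 -c "
from h import *
fix([.52,-.05,.036],1.764)"
```

```text
t: 7.22
tool_pos: [0.5181, -0.0784, 0.1774]
ee_rot: [-0.703, -0.063, 0.066, 0.705]
wrist_force: [1.6, -0.1, -1.6]
opening: 0.778
t: 7.85
tool_pos: [0.5159, -0.0368, 0.1008]
ee_rot: [-0.703, -0.063, 0.065, 0.705]
wrist_force: [1.0, -0.0, -1.0]
opening: 0.776
p [ 0.5159 -0.0368  0.1008] travel [ 0.0018  0.0647 -0.0139] ang [-0.0035 -0.0131 -0.0023] F [ 1. -0. -1.] open 0.776 t 7.85
```

```bash
python3 -m inch '[{"travel":[0.002,0,-0.012],"angular":[-0.003,-0.013,-0.002],"grip":0.05},{"travel":[0,0.02,0],"angular":[0,0,0],"grip":0.05},{"travel":[0,0.02,0],"angular":[0,0,0],"grip":0.05},{"travel":[0,0.01,0],"angular":[0,0,0],"grip":0.05},{"travel":[0,0,0],"angular":[0,0,0],"grip":0.05}]'
python3 -c "
from h import *
fix([.52,-.05,.036],1.764)"
```

```text
t: 8.48
tool_pos: [0.5213, -0.0519, 0.0516]
ee_rot: [0.704, 0.068, -0.067, -0.703]
wrist_force: [0.2, 0.0, -1.2]
opening: 0.775
p [ 0.5213 -0.0519  0.0516] travel [-0.001   0.0155  0.0021] ang [ 0.0013 -0.002   0.001 ] F [ 0.2  0.  -1.2] open 0.775 t 8.475
```

```bash
python3 -m inch '[{"travel":[0,0.006,0],"angular":[0,0,0],"grip":0.05},{"travel":[0,0.006,0],"angular":[0,0,0],"grip":0.05},{"travel":[0,0.002,0],"angular":[0,0,0],"grip":0.05},{"travel":[0,0.001,0],"angular":[0,0,0],"grip":0.05},{"travel":[0,0,0],"angular":[0,0,0],"grip":0.05}]'
python3 -m inch '[{"travel":[0,0.001,0],"angular":[0,0,0],"grip":0.05},{"travel":[0,0,0],"angular":[0,0,0],"grip":0.05}]'
python3 -m inch '[{"travel":[0,0.001,0],"angular":[0,0,0],"grip":0.05},{"travel":[0,0,0],"angular":[0,0,0],"grip":0.05}]'

```

```text
t: 9.1
tool_pos: [0.5224, -0.0523, 0.0375]
ee_rot: [0.705, 0.069, -0.066, -0.703]
wrist_force: [-0.2, 0.0, -0.8]
opening: 0.77
t: 9.35
tool_pos: [0.5225, -0.0523, 0.0366]
ee_rot: [0.705, 0.069, -0.066, -0.703]
wrist_force: [1.2, 0.2, -0.8]
opening: 0.773
t: 9.6
tool_pos: [0.5225, -0.0523, 0.0356]
ee_rot: [0.705, 0.069, -0.066, -0.703]
wrist_force: [0.1, 0.2, -0.5]
opening: 0.774
```

```bash
python3 -m inch '[{"travel":[0,0.0015,0],"angular":[0,0,0],"grip":0.05},{"travel":[0,0,0],"angular":[0,0,0],"grip":0.05}]'
python3 -m inch '[{"travel":[0,0.0015,0],"angular":[0,0,0],"grip":0.05},{"travel":[0,0,0],"angular":[0,0,0],"grip":0.05}]'

```

```text
t: 9.85
tool_pos: [0.5229, -0.0524, 0.0353]
ee_rot: [0.705, 0.069, -0.066, -0.703]
wrist_force: [-0.2, -0.1, -1.5]
opening: 0.774
t: 10.1
tool_pos: [0.5233, -0.0524, 0.0353]
ee_rot: [0.705, 0.07, -0.065, -0.703]
wrist_force: [-0.1, 0.3, -0.0]
opening: 0.777
```

The tub is on the bench: z stays at 0.0353 despite further down commands, and its weight has gone from the wrist. Release and raise.

```bash
python3 -m inch '[{"travel":[0,0,0],"angular":[0,0,0],"grip":0.075},{"travel":[0,0,0],"angular":[0,0,0],"grip":0.0854},{"travel":[0,0,0],"angular":[0,0,0],"grip":0.0854},{"travel":[0,0,0],"angular":[0,0,0],"grip":0.0854},{"travel":[0,0,0],"angular":[0,0,0],"grip":0.0854}]'
python3 -m inch '[{"travel":[0,-0.02,0],"angular":[0,0,0],"grip":0.0854},{"travel":[0,-0.04,0],"angular":[0,0,0],"grip":0.0854},{"travel":[0,-0.05,0],"angular":[0,0,0],"grip":0.0854},{"travel":[-0.04,0,0],"angular":[0,0.1,0],"grip":0.0854},{"travel":[0,0,0],"angular":[0,0.18,0],"grip":0.05}]'
python3 -m inch '[{"travel":[0,0,0],"angular":[0,0.18,0],"grip":0.05},{"travel":[0,0,0],"angular":[0,0.18,0],"grip":0.05},{"travel":[0,0,0],"angular":[0,0.18,0],"grip":0.05},{"travel":[0,0,0],"angular":[0,0.18,0],"grip":0.05},{"travel":[0,0,0],"angular":[0,0.18,0],"grip":0.05}]'
python3 -c "
from h import *
fix([.52-.058*np.cos(.193),-.05-.058*np.sin(.193),.13],.193)"
```

```text
t: 10.72
tool_pos: [0.5233, -0.0525, 0.0348]
ee_rot: [0.705, 0.07, -0.066, -0.703]
wrist_force: [0.1, -0.4, -0.1]
opening: 1.001
t: 11.35
tool_pos: [0.4821, -0.06, 0.1479]
ee_rot: [0.707, -0.032, 0.035, -0.706]
wrist_force: [0.5, -0.9, 0.9]
opening: 0.819
t: 11.98
tool_pos: [0.4818, -0.0601, 0.1486]
ee_rot: [-0.616, 0.344, -0.349, 0.616]
wrist_force: [0.7, 0.7, -0.1]
opening: 0.585
p [ 0.4818 -0.0601  0.1486] travel [-0.009   0.0185 -0.0166] ang [-0.0052  0.3524  0.0051] F [ 0.7  0.7 -0.1] open 0.585 t 11.975
```

```bash
python3 -m inch '[{"travel":[0,0,0],"angular":[0,0.18,0],"grip":0.05},{"travel":[0,0,0],"angular":[-0.005,0.17,0.005],"grip":0.05},{"travel":[0,0,0],"angular":[0,0,0],"grip":0.05}]'
python3 - <<'E'
from h import *
fix([.52-.058*np.cos(.193),-.05-.058*np.sin(.193),.13],.193)
s=bot.snapshot('top');t=s['image'][165:255,80:360]
st,p,M=pose(); w=bot.snapshot('wrist'); print(repr(p),repr(M))
import pickle; pickle.dump((w,p,M),open('w4.pkl','wb'));pickle.dump(s,open('top2.pkl','wb'))
cv2.imwrite('pics/w4.png',cv2.resize(w['image'],(800,600),interpolation=cv2.INTER_CUBIC))
E
```

```text
t: 12.35
tool_pos: [0.4817, -0.0601, 0.1486]
ee_rot: [-0.544, 0.452, -0.452, 0.544]
wrist_force: [-0.4, -0.6, -0.6]
opening: 0.583
p [ 0.4817 -0.0601  0.1486] travel [-0.0024  0.0186 -0.0185] ang [-0.0005 -0.0091 -0.0005] F [-0.4 -0.6 -0.6] open 0.583 t 12.35
array([ 0.48169194, -0.06007401,  0.14859537]) array([[ 1.85545820e-01,  4.67959434e-04,  9.82635502e-01],
       [-9.82635479e-01,  6.11842277e-04,  1.85545524e-01],
       [-5.14390165e-04, -9.99999703e-01,  5.73358320e-04]])
```

View pics/w4.png

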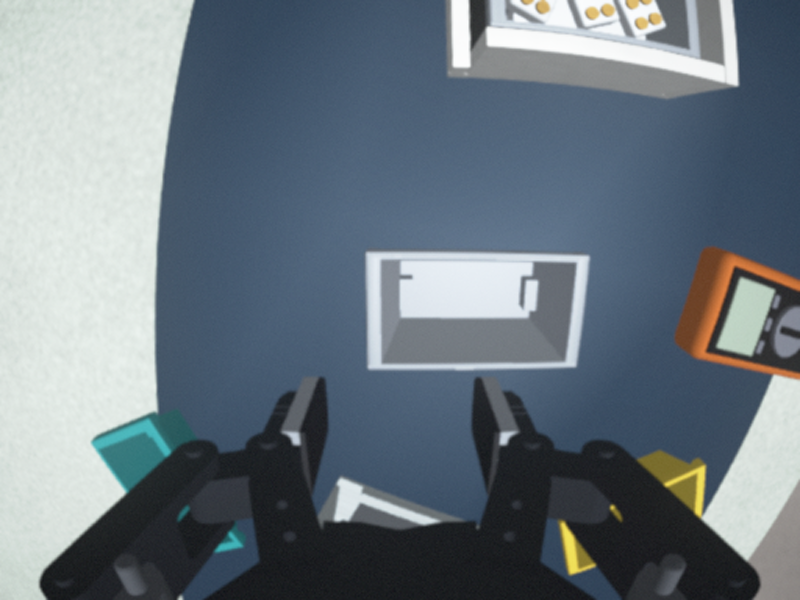

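The tub stands upright on the bench, with rim corners at (366,252), (589,256), (578,368) and (369,369). The stack in the holder is at the bottom edge. Next I compute the lip pose.

```bash
python3 - <<'E'
from h import *
import pickle
w,p,M=pickle.load(open('w4.pkl','rb'))
c=[wrist_plane(w,p,M,u*.64,v*.64,.052) for u,v in((366,252),(589,256),(578,368),(369,369))]
print(np.round(c,4)); m=np.mean(c,0); d=c[1]+c[2]-c[0]-c[3]; a=np.arctan2(d[1],d[0]); print(m,'yaw',a,np.linalg.norm(c[0]-c[1]),np.linalg.norm(c[2]-c[3]),np.linalg.norm(c[0]-c[3]))
fix([m[0]-.058*np.cos(a),m[1]-.058*np.sin(a),.07],a)
E
```

```text
[[ 0.4588 -0.0316  0.052 ]
 [ 0.5797 -0.0094  0.052 ]
 [ 0.5939 -0.0759  0.052 ]
 [ 0.4715 -0.0976  0.052 ]]
[ 0.52597157 -0.0535898   0.052     ] yaw 0.17859633591045448 0.12289276928062148 0.12433427631447692 0.06718513625884173
p [ 0.4817 -0.0601  0.1486] travel [ 0.0014  0.0786 -0.0134] ang [-0.0007  0.0088 -0.0005] F [ 0.  -0.1 -0.5] open 0.583 t 12.45
```

```bash
python3 -m inch '[{"travel":[0.0014,0,-0.0134],"angular":[0,0,0],"grip":0.03},{"travel":[0,0,0],"angular":[0,0,0],"grip":0.03},{"travel":[0,0.035,0],"angular":[0,0,0],"grip":0.03},{"travel":[0,0.035,0],"angular":[0,0,0],"grip":0.03},{"travel":[0,0,0],"angular":[0,0,0],"grip":0.03}]'
python3 - <<'E'
from h import *
m=[.526,-.0536];a=.186
fix([m[0]-.058*np.cos(a),m[1]-.058*np.sin(a),.041],a)
w=bot.snapshot('wrist')
cv2.imwrite('pics/w5.png',cv2.resize(w['image'][100:300,130:410],None,fx=2.6,fy=2.6,interpolation=cv2.INTER_CUBIC))
E
```

```text
t: 13.08
tool_pos: [0.4678, -0.0645, 0.078]
ee_rot: [-0.546, 0.448, -0.45, 0.547]
wrist_force: [-0.2, -0.2, 0.5]
opening: 0.35
p [ 0.4678 -0.0645  0.078 ] travel [0.     0.037  0.0011] ang [-0.0027  0.009   0.0008] F [-0.2 -0.2  0.5] open 0.35 t 13.075
```

View pics/w5.png

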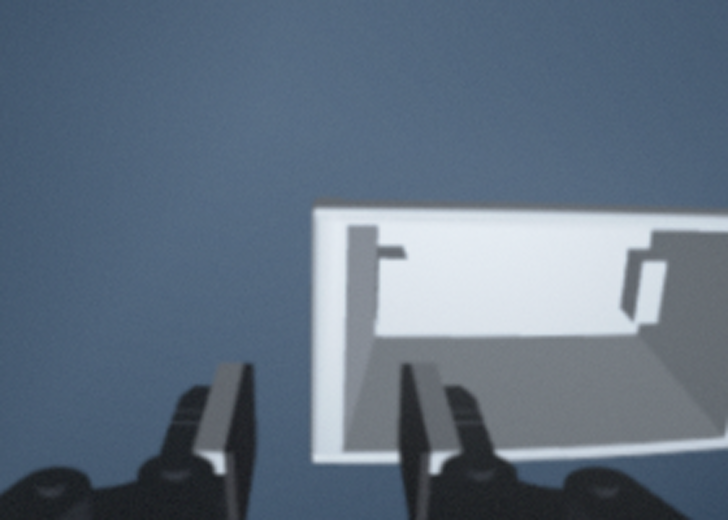

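The lip (columns 313-346) sits midway between the pads (255 and 403). Descend and close.

```bash
python3 -m inch '[{"travel":[0,0.014,0.001],"angular":[-0.003,0.009,0.001],"grip":0.03},{"travel":[0,0.014,0],"angular":[0,0,0],"grip":0.03},{"travel":[0,0.0085,0],"angular":[0,0,0],"grip":0.03},{"travel":[0,0,0],"angular":[0,0,0],"grip":0.03},{"travel":[0,0,0],"angular":[0,0,0],"grip":0.018}]'
python3 -m inch '[{"travel":[0,0,0],"angular":[0,0,0],"grip":0.012},{"travel":[0,0,0],"angular":[0,0,0],"grip":0.0},{"travel":[0,0,0],"angular":[0,0,0],"grip":0.0},{"travel":[0,0,0],"angular":[0,0,0],"grip":0.0}]'
python3 - <<'E'
from h import *
m=[.526,-.0536];a=.186
fix([m[0]-.058*np.cos(a),m[1]-.058*np.sin(a),.041],a)
E
```

```text
t: 13.75
tool_pos: [0.4714, -0.0651, 0.0435]
ee_rot: [-0.543, 0.45, -0.453, 0.545]
wrist_force: [0.6, 0.9, -0.4]
opening: 0.212
t: 14.25
tool_pos: [0.4717, -0.0652, 0.0445]
ee_rot: [-0.543, 0.449, -0.454, 0.545]
wrist_force: [-1.0, -1.2, 1.2]
opening: 0.078
p [ 0.4717 -0.0652  0.0445] travel [-0.0014  0.0035 -0.0026] ang [-0.0062 -0.      0.0032] F [-1.  -1.2  1.2] open 0.078 t 14.25
```

Gripped, but 3.5 mm shallower than planned. I'll reopen, go deeper and close again.

```bash
python3 -m inch '[{"travel":[0,0,0],"angular":[0,0,0],"grip":0.022},{"travel":[0,0,0],"angular":[0,0,0],"grip":0.022},{"travel":[0,0.0035,0],"angular":[-0.006,0,0.003],"grip":0.022},{"travel":[0,0,0],"angular":[0,0,0],"grip":0.022}]'
python3 -c "
from h import *
m=[.526,-.0536];a=.186
fix([m[0]-.058*np.cos(a),m[1]-.058*np.sin(a),.041],a)"
```

```text
t: 14.75
tool_pos: [0.4718, -0.0652, 0.0407]
ee_rot: [0.544, -0.451, 0.451, -0.544]
wrist_force: [-0.2, -0.1, -0.1]
opening: 0.257
p [ 0.4718 -0.0652  0.0407] travel [-0.0014 -0.0003 -0.0026] ang [ 0.0002 -0.0001  0.    ] F [-0.2 -0.1 -0.1] open 0.257 t 14.75
```

```bash
python3 -m inch '[{"travel":[0,0,0],"angular":[0,0,0],"grip":0.0},{"travel":[0,0,0],"angular":[0,0,0],"grip":0.0},{"travel":[0,0,0],"angular":[0,0,0],"grip":0.0},{"travel":[0,0,0],"angular":[0,0,0],"grip":0.0}]'
python3 -m inch '[{"travel":[0,-0.005,0],"angular":[0,0,0],"grip":0.0},{"travel":[0,-0.01,0],"angular":[0,0,0],"grip":0.0},{"travel":[0,-0.015,0],"angular":[0,0,0],"grip":0.0},{"travel":[0,-0.015,0],"angular":[0,0,0],"grip":0.0},{"travel":[0,0,0],"angular":[0,0,0],"grip":0.0}]'
python3 - <<'E'
from h import *
fix([.5,0,.2],.193)
st,p,M=pose();w=bot.snapshot('wrist');s=bot.snapshot('scene')
import pickle; pickle.dump((w,p,M),open('w6.pkl','wb'))
a=cv2.resize(w['image'][90:320,120:440],(640,460)); cv2.imwrite('pics/w6.png',np.hstack([a[:,:], ]))
b=cv2.resize(s['image'][110:240,180:330],None,fx=3.5,fy=3.5); C=np.zeros((455,640//2*0+800,3),np.uint8)
a=a[:455,:]; a=cv2.resize(a,(460,327)); C[:327,:460]=a; C[:455,465:800]=b[:455,:335]; cv2.imwrite('pics/c6.png',C)
E
```

```text
t: 15.25
tool_pos: [0.4717, -0.0653, 0.0411]
ee_rot: [0.544, -0.451, 0.451, -0.544]
wrist_force: [-1.9, -0.1, 2.5]
opening: 0.09
t: 15.88
tool_pos: [0.4721, -0.0653, 0.0901]
ee_rot: [0.544, -0.451, 0.452, -0.544]
wrist_force: [0.3, -0.5, -0.8]
opening: 0.091
p [ 0.4721 -0.0653  0.0901] travel [-0.059  -0.11    0.0396] ang [-0.0005 -0.0069  0.0007] F [ 0.3 -0.5 -0.8] open 0.091 t 15.875
```

View pics/c6.png

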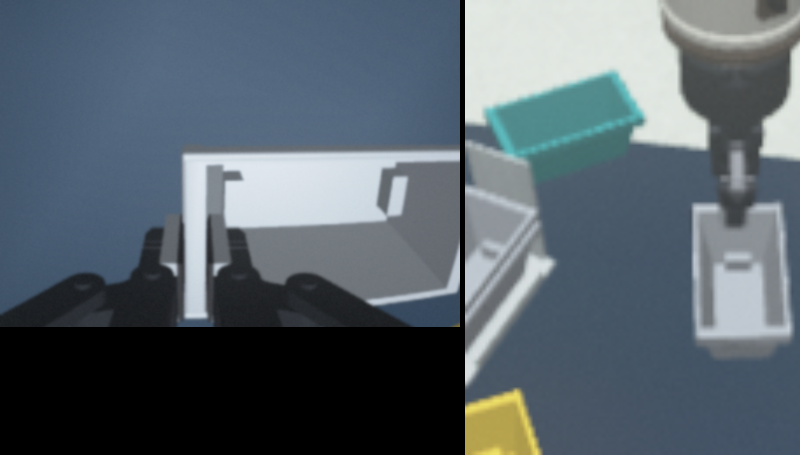

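The tub hangs level from the near end lip, clamped at its middle. I'm raising it above the dividers and carrying it over to the bay.

```bash
python3 - <<'E'
from h import *
import pickle
w,p,M=pickle.load(open('w6.pkl','rb'))
for X,Y in((184,150),(184,318)): 
    P=wrist_plane(w,p,M,120+X/1.4375,90+Y/1.4375,p[2]+.011); print(P,M.T@(P-p))
E
python3 -m inch '[{"travel":[0,-0.015,0],"angular":[0,0,0],"grip":0},{"travel":[0,-0.02,0],"angular":[0,0,0],"grip":0},{"travel":[0,-0.025,0],"angular":[0,0,0],"grip":0},{"travel":[0,-0.02,0],"angular":[0,0,0],"grip":0},{"travel":[0,-0.005,0],"angular":[0,0,0],"grip":0}]'
python3 -m inch '[{"travel":[-0.015,0,0.002],"angular":[0,0,0],"grip":0},{"travel":[-0.03,0,0.005],"angular":[0,0,0],"grip":0},{"travel":[-0.03,0,0.005],"angular":[0,0,0],"grip":0},{"travel":[-0.03,0,0.005],"angular":[0,0,0],"grip":0},{"travel":[-0.03,0,0.005],"angular":[0,0,0],"grip":0}]'
python3 -c "
from h import *
fix([.460,.300,.17],.193)"
```

```text
[ 0.4619815  -0.02998636  0.10105378] [-0.03660713 -0.01102765 -0.00336482]
[ 0.4739376  -0.09759458  0.10105378] [ 0.03204592 -0.01097915 -0.00412342]
t: 16.6
tool_pos: [0.4708, -0.065, 0.1776]
ee_rot: [0.545, -0.453, 0.45, -0.544]
wrist_force: [0.9, 1.2, -0.8]
opening: 0.088
t: 17.23
tool_pos: [0.4653, 0.0775, 0.1745]
ee_rot: [0.545, -0.455, 0.45, -0.542]
wrist_force: [-0.4, -1.1, -0.4]
opening: 0.086
p [0.4653 0.0775 0.1745] travel [-0.2197  0.005   0.0352] ang [ 0.0079 -0.0102 -0.0033] F [-0.4 -1.1 -0.4] open 0.086 t 17.225
```

```bash
python3 -m inch '[{"travel":[-0.03,0,0.005],"angular":[0.004,-0.005,-0.002],"grip":0},{"travel":[-0.035,0,0.006],"angular":[0.004,-0.005,-0.001],"grip":0},{"travel":[-0.035,0,0.006],"angular":[0,0,0],"grip":0},{"travel":[-0.035,0,0.006],"angular":[0,0,0],"grip":0},{"travel":[-0.035,0,0.006],"angular":[0,0,0],"grip":0}]'
python3 -m inch '[{"travel":[-0.025,0,0.004],"angular":[0,0,0],"grip":0},{"travel":[-0.005,0,0],"angular":[0,0,0],"grip":0},{"travel":[0,0,0],"angular":[0,0,0],"grip":0}]'
python3 -c "
from h import *
fix([.4605,.2992,.14],.193)"
```

```text
t: 17.85
tool_pos: [0.4568, 0.2589, 0.1703]
ee_rot: [0.548, -0.451, 0.448, -0.545]
wrist_force: [0.8, 0.3, -0.6]
opening: 0.088
t: 18.23
tool_pos: [0.4518, 0.2931, 0.1676]
ee_rot: [0.55, -0.451, 0.446, -0.544]
wrist_force: [-0.1, -0.1, -1.3]
opening: 0.086
p [0.4518 0.2931 0.1676] travel [-0.0043  0.0275  0.01  ] ang [ 0.0106  0.0052 -0.0002] F [-0.1 -0.1 -1.3] open 0.086 t 18.225
```

```bash
python3 -m inch '[{"travel":[-0.0043,0.005,0.01],"angular":[0.0106,0.005,0],"grip":0},{"travel":[0,0.012,0],"angular":[0,0,0],"grip":0},{"travel":[0,0.01,0],"angular":[0,0,0],"grip":0},{"travel":[0,0,0],"angular":[0,0,0],"grip":0}]'
python3 - <<'E'
from h import *
fix([.4605,.2992,.13],.193)
st,p,M=pose();w=bot.snapshot('wrist')
import pickle; pickle.dump((w,p,M),open('w7.pkl','wb')); print(p)
cv2.imwrite('pics/w7.png',cv2.resize(w['image'],(800,600),interpolation=cv2.INTER_CUBIC))
E
```

```text
t: 18.73
tool_pos: [0.4613, 0.2977, 0.1376]
ee_rot: [0.546, -0.45, 0.45, -0.545]
wrist_force: [0.3, -0.3, -0.7]
opening: 0.084
p [0.4613 0.2977 0.1376] travel [-0.0016  0.0076 -0.0005] ang [ 0.0006 -0.0026  0.0004] F [ 0.3 -0.3 -0.7] open 0.084 t 18.725
[0.46128547 0.29774642 0.13758694]
```

View pics/w7.png

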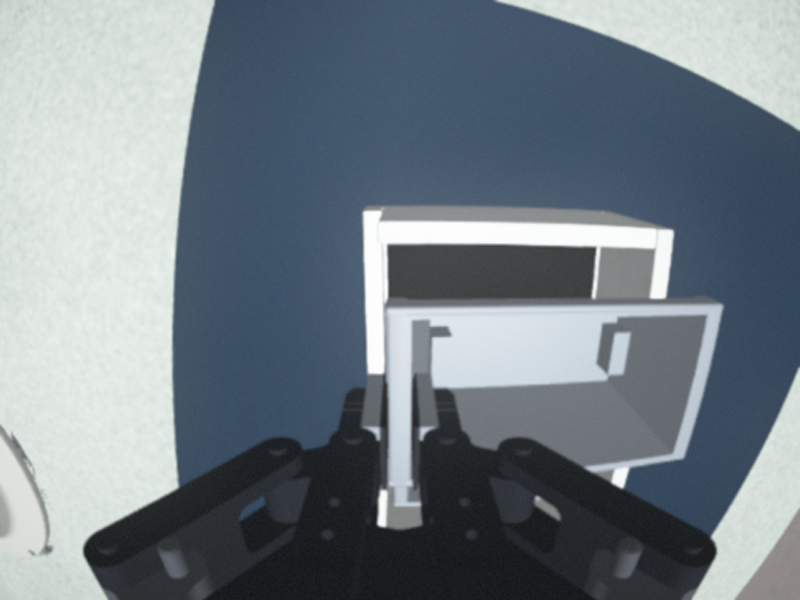

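The tub hangs over the bay. The bay's outer side wall has its top inner edge along (388,244)-(655,247), the front lip is at columns 365-385 and the back wall's inner edge at column 655. The tub rim corners are at (387,302), (721,303) and (687,458). I compare them in world coordinates.

```bash
python3 - <<'E'
from h import *
import pickle
w,p,M=pickle.load(open('w7.pkl','rb'))
a=.193; X=np.array([np.cos(a),np.sin(a)]);Y=np.array([-np.sin(a),np.cos(a)]); bay=np.array([.517,.3126])
def f(n,u,v,z):
    P=wrist_plane(w,p,M,u*.64,v*.64,z); d=P[:2]-bay; print(n,'bay x %.1f y %.1f'%(1000*d@X,1000*d@Y))
f('side inner (39)',390,244,.08);f('side inner (39)',650,247,.08)
f('side outer (49)',385,222,.08);f('side outer(49)',670,230,.08)
f('back inner (67)',655,260,.08);f('back inner',653,290,.08);f('back outer 77',672,232,.08)
f('lip outer (-77)',364,212,.03);f('lip outer',366,330,.03);f('lip inner (-67)',385,280,.03)
z=p[2]+.011
for u,v in((387,302),(721,303),(687,458)): f('tub',u,v,z)
E
```

```text
side inner (39) bay x -61.3 y 39.1
side inner (39) bay x 64.1 y 40.4
side outer (49) bay x -63.4 y 48.8
side outer(49) bay x 75.1 y 49.4
back inner (67) bay x 67.9 y 34.0
back inner bay x 69.0 y 18.8
back outer 77 bay x 76.5 y 48.4
lip outer (-77) bay x -76.3 y 48.4
lip outer bay x -76.6 y -19.3
lip inner (-67) bay x -65.3 y 10.3
tub bay x -60.9 y 33.2
tub bay x 57.3 y 32.9
tub bay x 60.2 y -33.3
```

The bay prediction agrees within about 1 mm and the tub is centred over it. Lowering in small steps with checks.

```bash
python3 -m inch '[{"travel":[-0.0005,0.006,0],"angular":[0,0,0],"grip":0},{"travel":[0,0.01,0],"angular":[0,0,0],"grip":0},{"travel":[0,0.01,0],"angular":[0,0,0],"grip":0},{"travel":[0,0.006,0],"angular":[0,0,0],"grip":0},{"travel":[0,0,0],"angular":[0,0,0],"grip":0}]'
python3 -c "
from h import *
fix([.4611,.2983,.053],.193)"
```

```text
t: 19.4
tool_pos: [0.4614, 0.2983, 0.104]
ee_rot: [-0.545, 0.45, -0.45, 0.545]
wrist_force: [-0.4, 1.0, 0.5]
opening: 0.087
p [0.4614 0.2983 0.104 ] travel [-0.0001  0.051  -0.0003] ang [-0.0002 -0.0027  0.0002] F [-0.4  1.   0.5] open 0.087 t 19.4
```

```bash
python3 -m inch '[{"travel":[0,0.006,0],"angular":[0,0,0],"grip":0},{"travel":[0,0.01,0],"angular":[0,0,0],"grip":0},{"travel":[0,0.01,0],"angular":[0,0,0],"grip":0},{"travel":[0,0.006,0],"angular":[0,0,0],"grip":0},{"travel":[0,0,0],"angular":[0,0,0],"grip":0}]'
python3 -m inch '[{"travel":[0,0.006,0],"angular":[0,0,0],"grip":0},{"travel":[0,0.004,0],"angular":[0,0,0],"grip":0},{"travel":[0,0,0],"angular":[0,0,0],"grip":0}]'
python3 -c "
from h import *
fix([.4611,.2983,.053],.193)"
```

```text
t: 20.02
tool_pos: [0.4614, 0.2983, 0.0697]
ee_rot: [-0.545, 0.45, -0.45, 0.545]
wrist_force: [0.1, -0.5, -1.0]
opening: 0.088
t: 20.4
tool_pos: [0.4616, 0.2984, 0.0594]
ee_rot: [-0.545, 0.45, -0.45, 0.545]
wrist_force: [-0.7, -0.4, -0.6]
opening: 0.091
p [0.4616 0.2984 0.0594] travel [-0.      0.0064 -0.0005] ang [-0.0008 -0.0026  0.0001] F [-0.7 -0.4 -0.6] open 0.091 t 20.4
```

```bash
python3 -m inch '[{"travel":[0,0.003,0],"angular":[0,0,0],"grip":0},{"travel":[0,0,0],"angular":[0,0,0],"grip":0}]'
python3 -m inch '[{"travel":[0,0.0015,0],"angular":[0,0,0],"grip":0},{"travel":[0,0,0],"angular":[0,0,0],"grip":0}]'
python3 -m inch '[{"travel":[0,0.0015,0],"angular":[0,0,0],"grip":0},{"travel":[0,0,0],"angular":[0,0,0],"grip":0}]'
python3 -m inch '[{"travel":[0,0.0015,0],"angular":[0,0,0],"grip":0},{"travel":[0,0,0],"angular":[0,0,0],"grip":0}]'
python3 -c "
from h import *
fix([.4611,.2983,.053],.193)"
```

```text
t: 20.65
tool_pos: [0.4617, 0.2984, 0.0564]
ee_rot: [-0.545, 0.45, -0.45, 0.546]
wrist_force: [-0.2, -1.1, -0.7]
opening: 0.088
t: 20.9
tool_pos: [0.4618, 0.2985, 0.0551]
ee_rot: [-0.545, 0.45, -0.451, 0.546]
wrist_force: [-0.6, 0.4, 1.1]
opening: 0.091
t: 21.15
tool_pos: [0.4619, 0.2986, 0.0537]
ee_rot: [-0.545, 0.45, -0.451, 0.546]
wrist_force: [-2.0, -0.6, 2.5]
opening: 0.09
t: 21.4
tool_pos: [0.462, 0.2987, 0.0529]
ee_rot: [-0.544, 0.45, -0.451, 0.546]
wrist_force: [-2.4, -0.2, 3.0]
opening: 0.09
p [0.462  0.2987 0.0529] travel [ 0.0002 -0.0001 -0.001 ] ang [-0.0026 -0.0025 -0.0004] F [-2.4 -0.2  3. ] open 0.09 t 21.4
```

Contact force is 3 N at z = 0.053, which matches the floor height of 12 mm plus the 41 mm grip height. Release gently and rise straight up.

```bash
python3 -m inch '[{"travel":[0,0,0],"angular":[0,0,0],"grip":0.012},{"travel":[0,0,0],"angular":[0,0,0],"grip":0.024},{"travel":[0,0,0],"angular":[0,0,0],"grip":0.024},{"travel":[0,0,0],"angular":[0,0,0],"grip":0.024},{"travel":[0,-0.006,0],"angular":[0,0,0],"grip":0.024}]'
python3 -m inch '[{"travel":[0,-0.01,0],"angular":[0,0,0],"grip":0.024},{"travel":[0,-0.03,0],"angular":[0,0,0],"grip":0.024},{"travel":[0,-0.05,0],"angular":[0,0,0],"grip":0.024},{"travel":[0,-0.05,0],"angular":[0,0,0],"grip":0.024},{"travel":[0,-0.04,-0.05],"angular":[0,0,0],"grip":0.024}]'
python3 -m inch '[{"travel":[0,0,-0.05],"angular":[0,0,0],"grip":0.024},{"travel":[0,0,0],"angular":[0,0,0],"grip":0.024}]'
python3 - <<'E'
from h import *
import pickle
st,p,M=pose();print(p)
w=bot.snapshot('wrist');s=bot.snapshot('top');c=bot.snapshot('scene');pickle.dump((w,p,M,s,c),open('end.pkl','wb'))
C=np.zeros((600,800,3),np.uint8)
C[:330,:400]=cv2.resize(w['image'][100:364,110:430],(400,330))
C[:330,400:]=cv2.resize(c['image'][165:285,290:440],(400,330))
C[330:,:]=cv2.resize(s['image'][160:260,80:376],(800,270),interpolation=cv2.INTER_CUBIC)
cv2.imwrite('pics/end.png',C)
o=pickle.load(open('top.pkl','rb'))['image'].astype(int); d=np.abs(o-s['image']).max(2)
for n,(x0,y0,x1,y1) in dict(relay_term=(123,170,200,245),meter=(215,98,255,160),drv=(380,195,410,280)).items(): print(n,(d[y0:y1,x0:x1]>40).mean())
E
```

```text
t: 22.02
tool_pos: [0.4618, 0.2985, 0.0584]
ee_rot: [-0.545, 0.45, -0.45, 0.546]
wrist_force: [-0.5, -0.8, -0.8]
opening: 0.28
t: 22.65
tool_pos: [0.4145, 0.2888, 0.2422]
ee_rot: [0.546, -0.451, 0.45, -0.545]
wrist_force: [-0.1, 0.7, 0.2]
opening: 0.279
t: 22.9
tool_pos: [0.3631, 0.2792, 0.2474]
ee_rot: [-0.543, 0.45, -0.451, 0.547]
wrist_force: [1.2, 0.2, 0.2]
opening: 0.28
[0.36305846 0.27924022 0.24743023]
relay_term 0.011774891774891775
meter 0.0
drv 0.0
```

View pics/end.png

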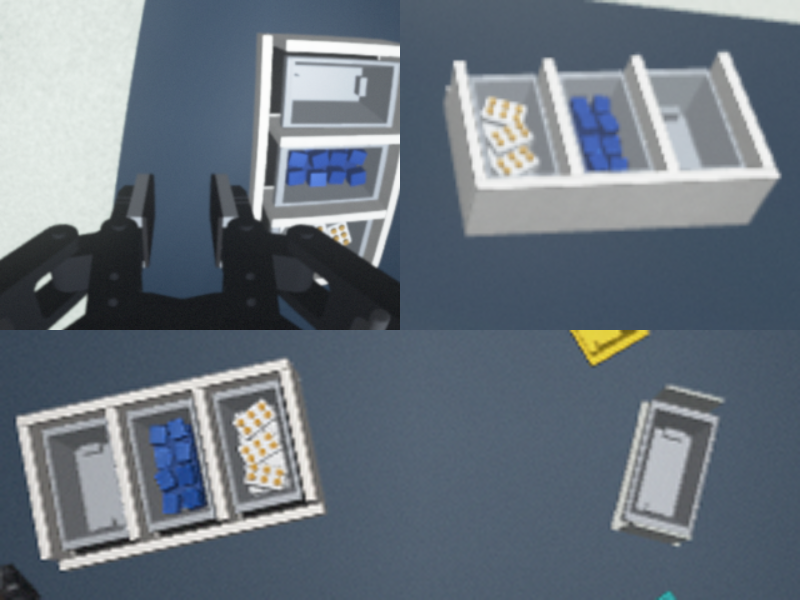

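The tub stands in the left bay level with its neighbours, rim corners at about (45,432) and (65,548) in the lower panel. The two remaining tubs are still in the holder, nothing else has moved, and the gripper is clear. I'll do a numeric check, then hand in.

```bash
python3 - <<'E'
from h import *
import pickle
w,p,M,s,c=pickle.load(open('end.pkl','rb'))
a=.193; X=np.array([np.cos(a),np.sin(a)]);Y=np.array([-np.sin(a),np.cos(a)]); bay=np.array([.517,.3126])
for u,v in((45,432),(65,548)):
    d=ray_plane(s,80+u/2.7027,160+(v-330)/2.7,.064)[:2]-bay; print('corner expect +-62,34:',1000*d@X,1000*d@Y)
st=bot.get_state(); print(st['t'],st['wrist_force']); print(bot.finish_job())
E
```

```text
corner expect +-62,34: 58.67937689945369 29.455306544897
corner expect +-62,34: -59.782022996421965 30.076923811909104
23.05 [ 0.32770783 -0.07198861 -0.96075661]
the job is handed in; nothing more can be done
None
```

I lifted the top tub off by its sides, stood it on the clear bench, changed to the near end lip, and lowered it into the empty bay on the left (+y). I then let go and handed the job in at t ≈ 23 s; no verdict was reported.

**Tub in the bay:**
- The left rim corners are about 0.5 mm off centre along the bay.
- Across the bay they read about 4 mm off. That could be reading error in a coarse crop; the close-up just before lowering showed the tub within 1 mm of centre. Either way it is inside the 12 mm limit.
- By eye it is in line and level with its neighbours. I did not measure its final tilt or height; it touched the floor at the expected height.

**Everything else:**
- The before-and-after top pictures show no change at the meter or the screwdriver, and about 1% of pixels changed around the filled tubs.
- By eye the other two tubs are still in the holder; I did not measure them.
- The gripper is well clear of the rack.

**Corrected on the way:** the first end-lip grip was about 3.5 mm too shallow, so I opened and gripped again deeper before lifting.

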